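# Refit a keyhole cover on a valve box

### The arm

A 6-joint arm with a two-finger parallel gripper is mounted at the origin on a cart in front of the work surface, level with it; the furniture and walls round the work are solid. World frame = base frame: x ahead of the robot, y to its left, z up, the work surface at z = 0. Lengths are in m, angles in rad, forces in N, time in s.
With the tool pointing down it reaches from about 0.275 to 0.825 m from the base axis. Payload 4.9 kg.
Tool frame: the origin (TCP) lies midway between the tips of the shut fingers; the grasp point (between the pads) lies 19 mm behind it (grip_point_offset is the distance from the TCP to the grasp point, in m); z points along the fingers, y is the line along which they close (so a half turn about z gives the same grasp; the last joint's range is limited). The gripper opens to 85 mm and grips with 20 to 120 N. Pads are 22 mm wide; open, the fingers measure 114 mm over their backs; the gripper's body (76 mm by 85 mm) begins 54 mm behind the grasp point. The pads swing forward as they close: fully open they stand 13 mm farther back than shut.
Start: joints at [-1.345, 0.326, -0.193, 1.052, 0, 1.437], TCP at [0.194, -0.515, 0.231] pointing down, gripper open.
Joint ranges: [-2.65, 2.65], [-0.97, 1.79], [-1.3, 1.35], [-1.93, 2.1], [-1.47, 1.37], [-3.14, 3.14]. Speed limits (rad/s): [2.57, 2.57, 3.14, 3.14, 3.14, 3.14].

### API

Orientations are given as a rotation vector (axis times angle).
In Python, from cell import * gives the robot as it stands. Calls block until the motion is done:
- movep(position, orientation): joint-space move of the TCP to a pose.
- move_l(position, velocity=0.15, rot=None, until_force=None): straight line of the TCP; rot=None keeps the orientation; velocity is the mean speed in m/s. With until_force (N) it stops when the force on the tool has changed by that much, and returns True; else False.
- set_joints(angles): joint-space move.
- let_go() and grab(newtons=None): open the fingers fully, or close them until they stop; newtons is the grip in N (None keeps the last).
- sleep(seconds).
- ik(position, orientation): joint angles nearest the present ones, or None.
- get_state(): the state.
- grab_frame(name): name is "scene" or "top"; returns a dict with "img" (384x512x3 uint8, red, green, blue), "fx", "fy", "cx", "cy" (pixels), "k1" (the pictures are not rectified: a ray, as slopes to the right and down, at radius r is drawn at 1 + k1 r^2 times it, then the intrinsics apply), "cam_to_world" (4x4, takes a point from camera to world coordinates). Camera axes: x right, y down, z forward; pixel columns grow to the right and rows downward; lengths in m; the calibration is good to about 2 mm. A picture is of the moment at which its call begins. There is no depth.
A pose or a line that the arm cannot do raises MotionError and nothing moves.
- sign_off(): hands the job in; it is judged then, once.
Trained networks look in the newest picture that a camera, given by its name, has taken for a name from the list of things; names that differ only in an ending like _2 or _b are one class to them, and where a whole thing is asked for, a point or a joint stands for the part that bears it (a point fixed in the world has none). Each returns a list of dicts, best first, with "score" (0 to 1); they miss things now and then, are a little off and sometimes report something else, mostly with a low value. They report only what shows in the picture. A call takes as long as a camera call.
- spot_in(camera, name): "centre" ([column, row] in pixels, amid what is visible of it).
- silhouettes(camera, name): "mask" (384x512 bool, what is visible of it) and "centre" ([column, row] in pixels, amid what is visible of it).
- tip_of(camera, name): "centre" ([column, row] in pixels: a listed point, or the origin of a listed thing).
The state is a dict: "clock": time; "q": joint angles; "joint_velocities": joint speeds; "tau": joint torques, N m; "position": TCP position; "eef_rot": TCP orientation; "contact_force": force on the tool from outside, world axes, zero at the start; "wrist_torque": the same for the moment, N m; "finger_gap": opening from 0.0 (shut) to 1.0 (fully open); "grasp_force": force on a finger pad.
Only numpy, scipy, OpenCV 4.12 (cv2) and the standard library are available. Lean on these libraries where they do the work, as an engineer would, in place of code of your own. Each camera call takes 0.05 s, during which the arm holds its last target. There are 200 camera calls.

### The job

Pick the loose blue metal cover up by its black handle and lower it, without dropping it, onto the open grey valve box on the drain tray, so that both screw heads come up through the wide ends of its two keyhole slots and it lies flat; let go of it there. Then push the cover along by its orange lip, towards the two white rollers, until its round tongue snaps in behind the rollers and the cover is fully home. Leave the wafer shipper, the blue tape roll and the covered dish where they are.

Things in the scene. Friction and masses are not known exactly. Their poses are not given: they have to be found in the camera images.
- valve_box: Grey open box, 196 x 110 x 30 mm, fixed on the drain tray. z up, x along its length towards the rollers and brass hose barbs. Origin on its underside, under the middle of the cover's handle when the cover is home. The box runs x = -92 to +104, y = -55 to +55 mm; its side rims and middle rib, on which the cover lies, are at z = 30 mm.
- screw_near (a point): Top of the screw head farther from the rollers, at (-50, 0, 43) mm of the valve box. Both screws stand on the middle rib: shank 7 mm thick, domed steel head 16 mm wide, head from z = 37 to 43 mm of the box.
- screw_far (a point): Top of the screw head nearer the rollers, at (22, 0, 43) mm of the valve box; same screw.
- catch (a point): Middle of the roller catch, at (76, 0, 36) mm of the valve box: two white upright rollers, 12 mm thick, centred 13.5 mm to either side, tops 13 mm above the rim, sprung outwards sideways; black housings, 14 mm high, outside them. Pushing the tongue between the rollers takes about 4 to 12 N; past them it snaps free and they hold it from sliding back.
- cover_grip (a point): Middle of the cover's black handle bar: 14 mm wide (x), 78 long (y), 12 high, 36 mm above the plate's underside, posts at y = +31 and -31 mm. Axes of the cover: z up, x towards its tongue. Loose blue plate, 0.26 to 0.5 kg, 5 mm thick, x = -72 to 67, y = -49 to 49 mm, lies flat. On the box: z = 66 mm; x = -28 mm with the heads in the wide ends, x = 0 home; y = 0, axes parallel.
- keyhole_near (a point): Centre, on the plate's top, of the wide end (22 mm across) of the slot nearer the lip, at x = -22 mm from the handle's middle. From each wide end a 10.5 mm wide slot runs towards the lip and ends 31.5 mm from the wide end's centre. Goes over screw_near; the cover then travels 28 mm until the slots' ends stop at the shanks.
- keyhole_far (a point): The same for the slot nearer the tongue, at x = +50 mm from the handle's middle. Goes over screw_far.
- cover_lip (a point): Middle of the outer face of the cover's orange upturned lip, at x = -72 mm from the handle's middle, 13 mm above the plate's underside. The lip is 4 mm thick, 70 mm wide (y), its top 22 mm above the underside. Pushed here towards +x of the cover.
- cover_tongue (a point): Centre of the cover's round tongue end (20 mm across, 5 mm thick, white dot on top), 84 mm from the handle's middle along the cover's x, half-way up the plate. Home at x = 84, y = 0 mm of the valve box, behind the rollers.
- shipper_0: Bystander: round off-white wafer shipper, 71 x 64 x 11 mm; origin at the underside.
- tape_roll: Bystander: roll of blue tape lying flat, 69 mm across, 19 mm high; origin at the underside.
- petri_dish: Bystander: clear covered dish, 60 mm across, 15 mm high; origin at the underside.

How it is judged:
By the outcome, as a careful person would: the job done as asked, in the order asked, and still so for the second after the job is handed in, with the robot touching nothing.
It also fails if it takes over 51 s, if anything falls off the work surface, if the arm or the gripper's body presses on something with over 40 N, if the wrist force passes 120 N, or if a joint passes its speed limit or range.

## Working session

There is one attempt and no reset: what is moved stays moved. The work goes in short steps, each a Python script; the robot and the scene stay as the last script left them, time stands still between calls to the robot, and variables do not carry over. Pictures are saved under pics/ and viewed, at most 10 in all, crops included, and the job is handed in when it is done.

```bash
mkdir -p pics; ls
cat > h.py <<'E'
from cell import *
import numpy as np, cv2
def ray(f,px):
    x=(px[0]-f["cx"])/f["fx"]; y=(px[1]-f["cy"])/f["fy"]
    rd=np.hypot(x,y); r=rd
    for _ in range(30): r=rd/(1+f["k1"]*r*r)
    s=r/rd if rd>0 else 1
    T=np.array(f["cam_to_world"]); return T[:3,3], T[:3,:3]@np.array([x*s,y*s,1])
def at_z(f,px,z):
    o,d=ray(f,px); return o+d*(z-o[2])/d[2]
def proj(f,p):
    T=np.array(f["cam_to_world"]); c=T[:3,:3].T@(np.array(p)-T[:3,3]); x,y=c[:2]/c[2]
    k=1+f["k1"]*(x*x+y*y); return np.array([f["fx"]*x*k+f["cx"],f["fy"]*y*k+f["cy"]])
def tri(pairs):
    A=np.zeros((3,3));b=np.zeros(3)
    for f,px in pairs:
        o,d=ray(f,px); d=d/np.linalg.norm(d); M=np.eye(3)-np.outer(d,d); A+=M; b+=M@o
    p=np.linalg.solve(A,b); return p,[np.round(proj(f,p)-px,1).tolist() for f,px in pairs]
E
python3 - <<'E'
from h import *
F={c:grab_frame(c) for c in("scene","top")}
for c in F:
    cv2.imwrite(f"pics/{c}0.png",F[c]["img"][:,:,::-1]); print(c,np.round(F[c]["cam_to_world"],3).tolist(),F[c]["fx"],F[c]["k1"])
for n in "screw_near screw_far catch cover_grip keyhole_near keyhole_far cover_lip cover_tongue valve_box shipper_0 tape_roll petri_dish".split():
    r={c:tip_of(c,n) for c in F}
    print(n,{c:[(np.round(k["centre"],1).tolist(),round(k["score"],2)) for k in r[c][:2]] for c in r})
    if all(r.values()):
        p,e=tri([(F[c],r[c][0]["centre"]) for c in F]); print("   ",np.round(p,4),e)
print(get_state())
E
```

```text
pics
scene [[0.934, 0.314, -0.17, 0.764], [0.357, -0.82, 0.446, -0.565], [0.0, -0.478, -0.878, 1.105], [0.0, 0.0, 0.0, 1.0]] 444.0360962953062 -0.07815372761689451
top [[-0.019, -0.994, 0.105, 0.458], [-1.0, 0.02, 0.017, -0.056], [-0.019, -0.104, -0.994, 0.975], [0.0, 0.0, 0.0, 1.0]] 375.4251112195325 -0.033971043884117195
screw_near {'scene': [([204.4, 267.1], 0.85)], 'top': [([356.5, 195.4], 0.63)]}
    [ 0.5236 -0.2852  0.0629] [[-2.2, 0.2], [-1.2, -1.9]]
screw_far {'scene': [([226.4, 276.9], 0.64)], 'top': [([352.8, 164.0], 0.7)]}
    [ 0.5921 -0.2843  0.0647] [[1.9, -0.3], [1.1, 1.5]]
catch {'scene': [([249.4, 289.1], 0.84)], 'top': [([349.3, 148.2], 0.87)]}
    [ 0.6449 -0.2846  0.0222] [[-0.6, 0.1], [-0.3, -0.5]]
cover_grip {'scene': [([256.4, 131.6], 0.74)], 'top': [([177.0, 207.0], 0.57)]}
    [0.4997 0.1532 0.046 ] [[0.2, -0.0], [0.1, 0.2]]
keyhole_near {'scene': [([254.1, 133.0], 0.89)], 'top': [([175.4, 218.9], 0.82)]}
    [0.4775 0.1716 0.001 ] [[-2.3, 0.5], [-1.5, -2.3]]
keyhole_far {'scene': [([268.3, 146.9], 0.63), ([238.5, 126.4], 0.28)], 'top': [([186.8, 189.2], 0.5
[... 1015 characters left out ...]
9, -1.3]]
{'clock': 1.3, 'q': array([-1.34521386e+00,  3.26207171e-01, -1.92645239e-01,  1.05202746e+00,
       -1.78586254e-05,  1.43658520e+00]), 'joint_velocities': array([ 0.00037264, -0.0006565 , -0.00083841, -0.00015922, -0.00114279,
       -0.00176903]), 'tau': array([-1.65207792e-03, -4.43339252e+01,  2.62750411e+01,  1.51625998e-03,
       -1.57406057e-04, -6.53353084e-06]), 'position': array([ 0.19363973, -0.51476273,  0.23125972]), 'eef_rot': array([-3.09081284e+00, -5.62104214e-01,  3.40155088e-05]), 'contact_force': array([-0.62322593, -0.07760714,  0.2680772 ]), 'wrist_torque': array([-0.01756229,  0.00610542,  0.10706601]), 'grasp_force': 0.0, 'finger_gap': 0.9973522347514556}
```

View pics/scene0.png

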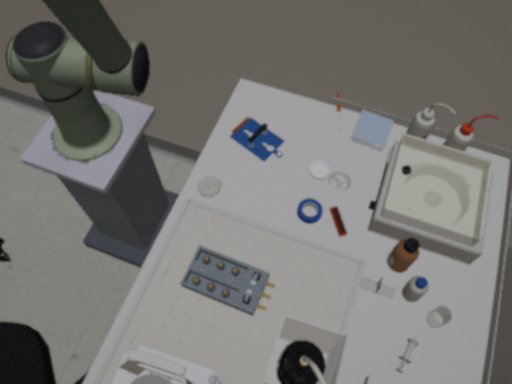

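View pics/top0.png

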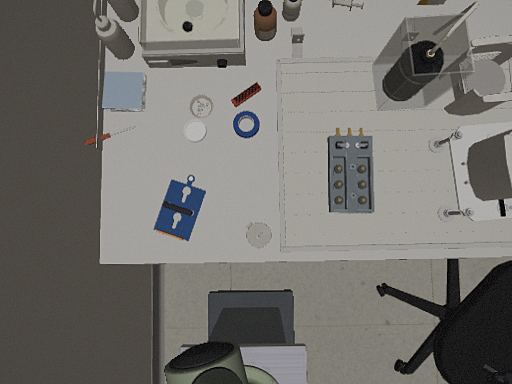

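The scene view shows the cover at about (257,138), handle (256,132), tongue (279,154), and the box at about (226,280) with its barbs at lower right. In the top view the cover is at about (180,208), with its tongue at (191,179) and orange lip at (168,237). The box is at (351,175), its rollers end up (349,146). Next I'll fit poses from the silhouettes.

```bash
cat >> h.py <<'E'
from scipy.optimize import least_squares
def pose_pts(P,x,y,yaw,z):
    c,s=np.cos(yaw),np.sin(yaw); P=np.asarray(P,float)/1000
    return np.c_[x+c*P[:,0]-s*P[:,1],y+s*P[:,0]+c*P[:,1],z+P[:,2]]
E
python3 - <<'E'
from h import *
F={c:grab_frame(c) for c in("scene","top")}
for c in F:
  for n in("valve_box","cover_grip"):
    s=silhouettes(c,n)
    for k in s[:2]:
        m=k["mask"].astype(np.uint8); print(c,n,round(k["score"],2),m.sum(),np.round(k["centre"],1), cv2.minAreaRect(cv2.findNonZero(m)))
for n,(a,b) in {"cover":((140,165),(220,100)),"box":((315,120),(170,235))}.items():
  ims=[cv2.resize(F[c]["img"][v:v+105,u:u+105,::-1],(390,390),interpolation=cv2.INTER_CUBIC) for c,(u,v) in zip(("top","scene"),(a,b))]
  cv2.imwrite(f"pics/{n}.png",np.hstack(ims))
E
```

```text
scene valve_box 0.94 3755 [226.4 281. ] ((228.81320190429688, 281.07916259765625), (89.80349731445312, 46.23699188232422), 22.03622817993164)
scene cover_grip 0.55 1299 [255.7 139.1] ((259.9256591796875, 138.80404663085938), (54.287654876708984, 31.15437126159668), 35.53767395019531)
top valve_box 0.6 3533 [349.8 174. ] ((351.0, 170.5), (83.0, 46.0), 90.0)
top cover_grip 0.97 1860 [180.  209.5] ((180.57745361328125, 205.9776611328125), (37.17420959472656, 63.450862884521484), 20.772254943847656)
top cover_grip 0.59 531 [258.9 232.2] ((258.0, 234.0), (24.0, 24.0), 90.0)
```

View pics/cover.png

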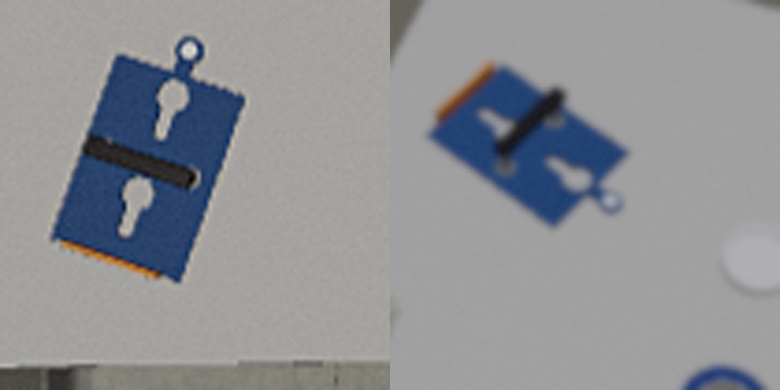

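View pics/box.png

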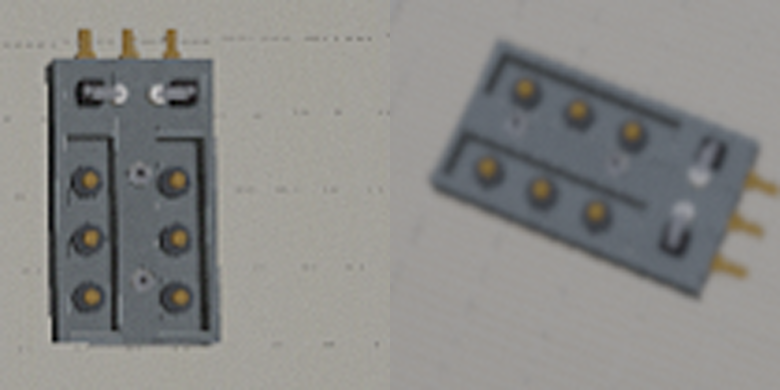

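In the crops, the top view (left) has the cover's dot at (190,49), its wide holes at (174,97) and (138,191), and clear plate corners. The box screws are at (140,173) and (142,281) and the rollers around (138,93). In the scene view (right) the screws are at x−390 = (127,123) and (226,162). I'll fit both poses from these points.

```bash
cat > fit.py <<'E'
from h import *
def fit(F,obs,p0,z=None):
    def res(p,rob=True):
        zz=p[3] if z is None else z
        return np.concatenate([proj(F[c],pose_pts([P],p[0],p[1],p[2],zz)[0])-px for c,P,px in obs])
    r=least_squares(res,p0,loss="soft_l1",x_scale=[.01,.01,.01,.01][:len(p0)]); return r.x,res(r.x).reshape(-1,2)
def crop(u,v): return lambda x,y:(u+(x+.5)*105/390-.5, v+(y+.5)*105/390-.5)
E
python3 - <<'E'
from fit import *
F={c:grab_frame(c) for c in("scene","top")}
t,s=crop(140,165),crop(220,100)
C=[("top",(84,0,5),t(190,49)),("top",(67,49,5),t(118,55)),("top",(67,-49,5),t(245,98)),("top",(-72,-49,3),t(181,282)),("top",(-72,49,3),t(53,240)),
("top",(50,0,5),t(174,97)),("top",(-22,0,5),t(138,191)),("top",(0,0,42),t(141,161)),
("scene",(84,0,5),s(221,201)),("scene",(67,49,5),s(238,153)),("scene",(67,-49,2),s(165,227)),("scene",(-72,-49,2),s(42,133)),("scene",(0,0,42),s(139.5,121))]
t,s=crop(315,120),crop(170,235)
B=[("top",(22,0,43),t(140,173)),("top",(-50,0,43),t(142,281)),("top",(76,0,43),t(138.5,93)),("top",(104,55,30),t(54,61)),("top",(104,-55,30),t(212,61)),("top",(-92,-55,30),t(218,342)),("top",(-92,55,30),t(57,343)),
("scene",(22,0,43),s(226,162)),("scene",(-50,0,43),s(127,123)),("scene",(76,0,43),s(302,194)),("scene",(104,55,30),s(367,147)),("scene",(104,-55,30),s(312,292)),("scene",(-92,-55,30),s(44,179)),("scene",(-92,55,30),s(112,42))]
for nm,O,p0,z in(("cover",C,[.5,.15,-.35],0),("box",B,[.57,-.285,0,0.0],None)):
  for sel in(("top","scene"),("top",),("scene",)):
    o=[k for k in O if k[0] in sel]
    if nm=="box" and len(sel)==1: p,r=fit(F,o,p0[:3],0.0)
    else: p,r=fit(F,o,p0,z)
    print(nm,sel,np.round(p,4)); 
    if len(sel)==2: print(np.round(r,1).tolist())
s=get_state(); print(s["q"],s["eef_rot"])
E
```

```text
cover ('top', 'scene') [ 0.4983  0.1554 -0.3403]
[[-0.3, -0.0], [-0.6, -1.3], [0.4, -1.2], [0.1, 0.4], [-0.9, -0.5], [-0.3, -0.6], [0.2, 0.4], [-1.0, -0.2], [-1.1, 0.4], [0.2, -0.2], [-1.1, 1.5], [-3.3, 1.5], [-0.8, -0.6]]
cover ('top',) [ 0.4974  0.1546 -0.3415]
cover ('scene',) [ 0.5013  0.1592 -0.3653]
box ('top', 'scene') [ 0.5726 -0.2833 -0.028   0.0026]
[[-0.6, -0.5], [-0.6, -0.8], [-0.6, -0.3], [-0.8, -1.5], [-0.2, -1.2], [-0.0, 0.1], [-0.7, -0.5], [-0.8, 0.9], [-0.7, 0.5], [-0.9, 0.5], [0.4, -1.1], [-1.7, 0.7], [-2.6, 0.5], [-1.7, -1.0]]
box ('top',) [ 0.5713 -0.2851 -0.0276]
box ('scene',) [ 0.5745 -0.2809 -0.0276]
[-1.34521424e+00  3.26235350e-01 -1.92598032e-01  1.05201859e+00
  1.78970397e-05  1.43660981e+00] [-3.09084567e+00 -5.62070294e-01 -2.40896704e-05]
```

```bash
cat >> h.py <<'E'
from scipy.spatial.transform import Rotation as R
def down(yaw,sg=1):   # tool y along sg * (object x at yaw), tool z down
    y=sg*np.array([np.cos(yaw),np.sin(yaw),0]); z=np.array([0,0,-1.]); return R.from_matrix(np.c_[np.cross(y,z),y,z]).as_rotvec()
def st(): 
    s=get_state(); print(round(s["clock"],2),np.round(s["position"],4),"F",np.round(s["contact_force"],1),"gap",round(s["finger_gap"],3),"g",round(s["grasp_force"],1)); return s
E
python3 - <<'E'
from h import *
c=(.498,.155); yaw=-.342
for sg in(1,-1):
    for p,yw in(((*c,.12),yaw),((.545,-.283,.15),-.028)): print(sg,np.round(ik(p,down(yw,sg)),2))
q=[ik((*c,.12),down(yaw,s)) for s in(1,-1)]
sg=1 if abs(q[0][5])<abs(q[1][5]) else -1
print("sg",sg); r=down(yaw,sg)
movep((*c,.12),r); st()
print(move_l((*c,.018),.1,until_force=8)); st()
grab(60); st()
print(move_l((*c,.06),.1)); st()
F=grab_frame("scene"); cv2.imwrite("pics/lift.png",cv2.resize(F["img"][60:240,150:390,::-1],(720,540)))
E
```

```text
1 [ 0.16  0.38 -0.43  0.77 -0.    2.07]
1 [-0.6   0.5  -0.13  0.93  0.    1.  ]
-1 [ 0.16  0.38 -0.43  0.77 -0.   -1.07]
-1 [-0.6   0.5  -0.13  0.93  0.   -2.14]
sg -1
4.33 [0.4983 0.1545 0.1201] F [ 0.4  0.2 -0.1] gap 0.999 g 0.0
False
5.5 [0.4986 0.1551 0.0185] F [ 0.4 -0.5  0.3] gap 1.002 g 0.0
6.16 [0.4983 0.155  0.0183] F [ 0.3 -0.3  4. ] gap 0.15 g 59.0
False
6.72 [0.4976 0.1549 0.0596] F [-0.   0.3 -4.2] gap 0.149 g 58.5
```

View pics/lift.png

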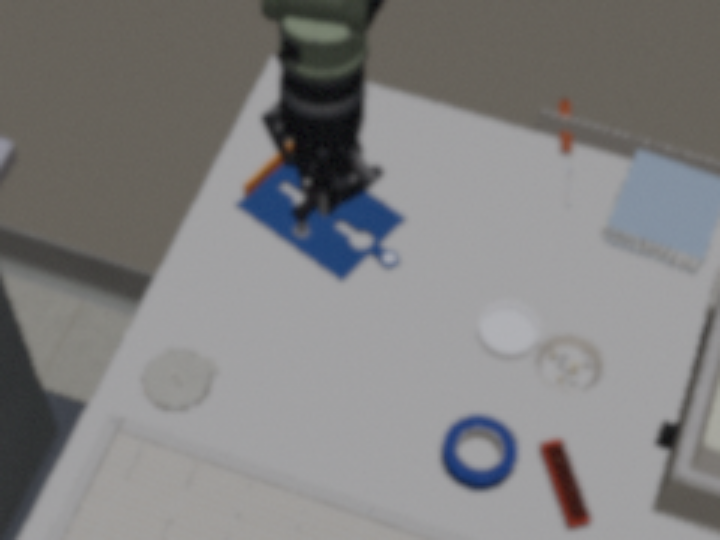

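The cover hangs level in the gripper (in the full frame the tongue is at about (280,146)), with a weight of about 4.3 N. Now I'll carry it to a hover above the box.

Run:
```python
from h import *
b=np.array([.5722,-.2838]); yaw=-.028; u=np.array([np.cos(yaw),np.sin(yaw)])
t=b-.028*u; r=down(yaw,-1)
p=get_state()["position"]; move_l((*p[:2],.15),.15)
movep((*t,.15),r); st()
move_l((*t,.090),.1); s=st(); print(t)
F={c:grab_frame(c) for c in("scene","top")}
for n in "cover_tongue keyhole_far keyhole_near cover_lip screw_far screw_near catch cover_grip".split():
    print(n,{c:[(np.round(k["centre"],1).tolist(),round(k["score"],2)) for k in tip_of(c,n)[:2]] for c in F})
ims=[cv2.resize(F[c]["img"][v:v+105,x:x+105,::-1],(390,390),interpolation=cv2.INTER_CUBIC) for c,(x,v) in zip(("top","scene"),((315,120),(170,235)))]
cv2.imwrite("pics/hover.png",np.hstack(ims))
```

```text
9.14 [ 0.5443 -0.2818  0.1497] F [ 0.9  1.4 -4. ] gap 0.146 g 58.5
9.89 [ 0.5447 -0.2831  0.0904] F [ 0.7 -0.5 -4. ] gap 0.151 g 58.5
[ 0.54421098 -0.2830161 ]
cover_tongue {'scene': [([243.9, 279.4], 0.9)], 'top': [([354.5, 152.2], 0.58)]}
keyhole_far {'scene': [([227.8, 274.2], 0.88), ([230.2, 278.8], 0.39)], 'top': [([357.0, 166.5], 0.71)]}
keyhole_near {'scene': [([203.3, 258.5], 0.55), ([180.5, 253.9], 0.53)], 'top': [([354.4, 195.2], 0.62), ([356.1, 217.8], 0.41)]}
cover_lip {'scene': [([184.1, 252.5], 0.71)], 'top': [([356.0, 217.4], 0.63)]}
screw_far {'scene': [([229.8, 280.5], 0.89)], 'top': [([352.0, 165.3], 0.73)]}
screw_near {'scene': [([205.3, 269.7], 0.58)], 'top': [([354.0, 193.9], 0.67)]}
catch {'scene': [([249.1, 286.9], 0.66)], 'top': [([352.1, 143.9], 0.91)]}
cover_grip {'scene': [([212.0, 262.9], 0.64)], 'top': [([357.9, 185.6], 0.61)]}
```

View pics/hover.png

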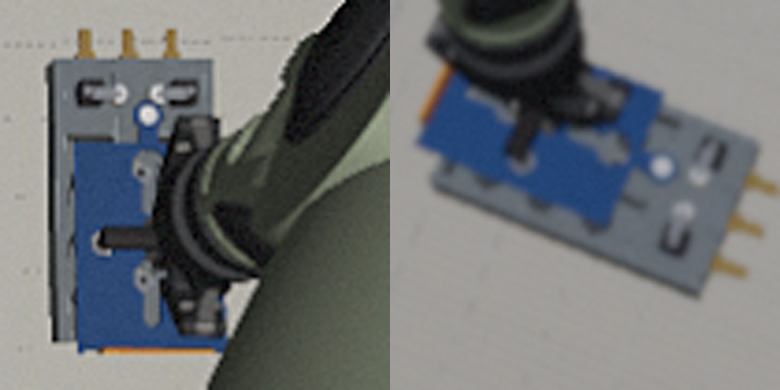

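The hover view's left panel shows the dot at (149,114), centred between the rollers at (120,93) and (157,93) or slightly right of centre, with parallax. The plate corners are at (76,143) and (77,351). The right panel has the dot at (272,166). I'll fit the hovering cover against the box in each camera.

Run:
```python
from fit import *
F={c:grab_frame(c) for c in("scene","top")}
s=get_state(); p=s["position"]; z=p[2]+.0177-.036
t,s=crop(315,120),crop(170,235)
C=[("top",(84,0,5),t(149,114)),("top",(67,49,5),t(76,143)),("top",(-72,49,5),t(77,351)),
("scene",(84,0,5),s(272,166)),("scene",(67,49,5),s(274,95)),("scene",(67,-49,2),s(222,225)),("scene",(-72,-49,2),s(26,147))]
B=[("top",(22,0,43),t(140,173)),("top",(-50,0,43),t(142,281)),("top",(76,0,43),t(138.5,93)),("top",(104,55,30),t(54,61)),("top",(104,-55,30),t(212,61)),("top",(-92,-55,30),t(218,342)),("top",(-92,55,30),t(57,343)),
("scene",(22,0,43),s(226,162)),("scene",(-50,0,43),s(127,123)),("scene",(76,0,43),s(302,194)),("scene",(104,55,30),s(367,147)),("scene",(104,-55,30),s(312,292)),("scene",(-92,-55,30),s(44,179)),("scene",(-92,55,30),s(112,42))]
print("tcp",p)
for sel in(("top","scene"),("top",),("scene",)):
    c,r=fit(F,[k for k in C if k[0] in sel],[.545,-.283,-.028],z)
    for zb in(0,.003):
        b,rb=fit(F,[k for k in B if k[0] in sel],[.572,-.283,-.028],zb)
        d=(c-b)[:2]; a=b[2]; print(sel,zb,np.round(c,4),np.round(b,4),"rel mm",np.round(1e3*np.array([np.cos(a)*d[0]+np.sin(a)*d[1],-np.sin(a)*d[0]+np.cos(a)*d[1]]),1))
    print(np.round(r,1).tolist())
```

```text
tcp [ 0.54417344 -0.28299542  0.08995093]
('top', 'scene') 0 [ 0.5449 -0.2815 -0.0177] [ 0.5726 -0.2834 -0.028 ] rel mm [-27.7   1.1]
('top', 'scene') 0.003 [ 0.5449 -0.2815 -0.0177] [ 0.5726 -0.2833 -0.028 ] rel mm [-27.7   1. ]
[[-1.0, -0.5], [-1.4, -1.4], [-0.3, 0.3], [-0.3, 0.6], [0.4, -1.0], [-1.5, 1.2], [-1.8, 0.7]]
('top',) 0 [ 0.5433 -0.2832 -0.0304] [ 0.5713 -0.2851 -0.0276] rel mm [-28.    1.1]
('top',) 0.003 [ 0.5433 -0.2832 -0.0304] [ 0.5709 -0.2844 -0.0278] rel mm [-27.6   0.4]
[[0.2, 0.1], [-0.3, -1.0], [0.1, 0.7]]
('scene',) 0 [ 0.5463 -0.2796 -0.0173] [ 0.5745 -0.2809 -0.0276] rel mm [-28.2   0.6]
('scene',) 0.003 [ 0.5463 -0.2796 -0.0173] [ 0.575  -0.2817 -0.0278] rel mm [-28.7   1.3]
[[0.5, 0.0], [1.2, -1.5], [-0.7, 0.7], [-1.0, 0.1]]
```

The relative pose is (-28, +0.9) mm, well within the ±3 mm clearance. I'll shift y by -0.9 mm and lower with force sensing.

Run:
```python
from h import *
yaw=-.028; p=np.array([.5442,-.2839])
move_l((*p,.070),.08); st()
print(move_l((*p,.042),.03,until_force=6)); st()
```

```text
11.29 [ 0.5435 -0.2835  0.0691] F [-0.1  0.3 -3.4] gap 0.153 g 58.4
True
11.88 [ 0.5443 -0.284   0.0545] F [-0.3  0.9  4.8] gap 0.152 g 59.7
```

Run:
```python
from h import *
s=st(); print(s["wrist_torque"]); p=s["position"]
print(move_l((*p[:2],.047),.02,until_force=6)); s=st(); print(s["wrist_torque"])
F={c:grab_frame(c) for c in("scene","top")}
ims=[cv2.resize(F[c]["img"][v:v+105,x:x+105,::-1],(390,390),interpolation=cv2.INTER_CUBIC) for c,(x,v) in zip(("top","scene"),((315,120),(170,235)))]
cv2.imwrite("pics/low.png",np.hstack(ims))
```

```text
11.88 [ 0.5443 -0.284   0.0545] F [-0.3  0.9  4.8] gap 0.152 g 59.7
[ 0.00768365  0.09693309 -0.01298309]
True
12.09 [ 0.5443 -0.284   0.0545] F [-0.1 -0.4  4.6] gap 0.15 g 59.7
[0.1039141  0.04976252 0.02990864]
```

View pics/low.png

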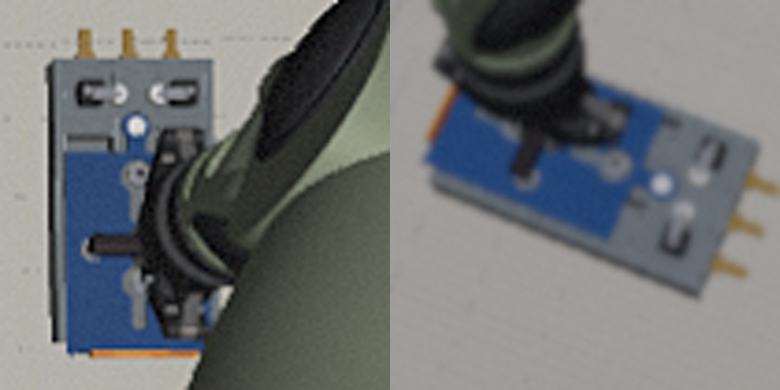

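In the lowered view the far screw (140,173) sits in the middle of its wide hole (137,175). The contact is firm with almost no moment, which fits a plate lying flat with the tray about 6 mm high. I'll release and inspect.

Run:
```python
from h import *
p=get_state()["position"]
let_go(); st()
move_l((*p[:2],.13),.12); 
yaw=-.028; u=np.array([np.cos(yaw),np.sin(yaw)])
q=p[:2]-.19*u      # clear of the box for the view and the later push
move_l((*q,.15),.2); st()
F={c:grab_frame(c) for c in("scene","top")}
ims=[cv2.resize(F[c]["img"][v:v+105,x:x+105,::-1],(390,390),interpolation=cv2.INTER_CUBIC) for c,(x,v) in zip(("top","scene"),((315,120),(170,235)))]
cv2.imwrite("pics/rel.png",np.hstack(ims))
```

```text
12.89 [ 0.5431 -0.2831  0.0531] F [0.7 0.8 0.4] gap 0.997 g 0.0
14.79 [ 0.3552 -0.279   0.15  ] F [1.2 0.1 0.3] gap 1.0 g 0.0
```

View pics/rel.png

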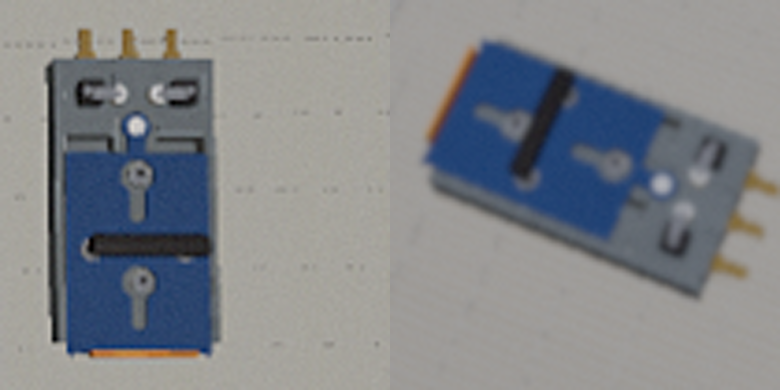

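Both screw heads show in the wide ends at (138,175) and (138,283), and the plate lies flat and parallel. Next is pushing on the lip with shut fingers, turned 90°.

Run:
```python
from h import *
yaw=-.028; u=np.array([np.cos(yaw),np.sin(yaw)]); g=np.array([.5442,-.284])
P=lambda x:g+u*x
qs=[(abs(ik((*P(-.12),.1),down(yaw+np.pi/2,s))[5]),s) for s in(1,-1)]; sg=min(qs)[1]
r=down(yaw+np.pi/2,sg); grab(40)
movep((*P(-.115),.1),r)
move_l((*P(-.115),.044),.12); s=st()
print(move_l((*P(-.070),.044),.04,until_force=3)); s=st()
x0=(s["position"][:2]-g)@u; print("contact",x0)
hit=move_l((*P(x0+.032),.044),.03,until_force=30); s=st()
print(hit,"travel",(s["position"][:2]-g)@u-x0)
F={c:grab_frame(c) for c in("scene","top")}
print({c:[(np.round(k["centre"],1).tolist(),round(k["score"],2)) for k in tip_of(c,"cover_tongue")[:1]] for c in F})
```

```text
17.76 [ 0.4293 -0.2809  0.0443] F [ 0.2  0.3 -0.6] gap 0.001 g 0.0
True
18.61 [ 0.4652 -0.2816  0.0436] F [ 0.  -0.4 -1.3] gap -0.001 g 0.0
contact -0.07905922227656352
19.87 [ 0.4907 -0.2824  0.0438] F [-20.1  -1.2  12.7] gap -0.002 g 10.2
False travel 0.025515884884722097
{'scene': [([256.3, 290.6], 0.87)], 'top': [([350.4, 142.6], 0.87)]}
```

Run:
```python
from h import *
yaw=-.028; u=np.array([np.cos(yaw),np.sin(yaw)]); g=np.array([.5442,-.284])
move_l((*(g-.12*u),.046),.1); move_l((*(g-.19*u),.15),.2); st()
F={c:grab_frame(c) for c in("scene","top")}
ims=[cv2.resize(F[c]["img"][v:v+105,x:x+105,::-1],(390,390),interpolation=cv2.INTER_CUBIC) for c,(x,v) in zip(("top","scene"),((315,120),(170,235)))]
cv2.imwrite("pics/end.png",np.hstack(ims))
```

```text
21.73 [ 0.3546 -0.2787  0.1496] F [-0.8  0.4 -0.5] gap 0.001 g 0.0
```

View pics/end.png

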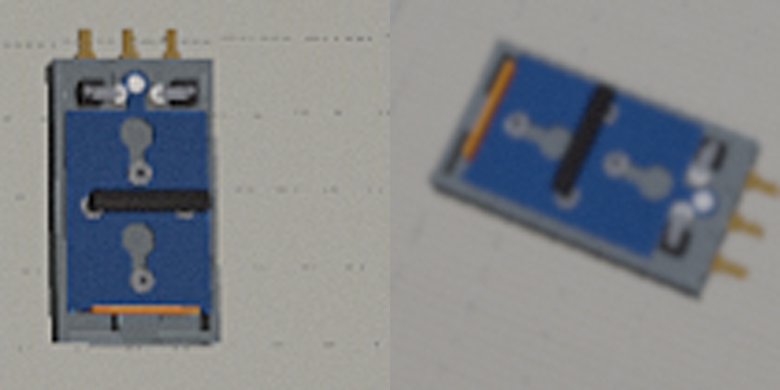

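The dot moved from (136,127) to (136,84). At 0.667 mm per pixel (from the 72 mm screw spacing) that is 28.7 mm, matching the full 28 mm stroke. The tongue is past the rollers and the shanks are at the slots' ends.

```bash
python3 -c "
from cell import *
print(sign_off())"
```

```text
the job is handed in; nothing more can be done
None
```

The cover was set over both screws, released, and pushed fully home with its tongue behind the rollers; the shipper, tape roll and dish were not touched, and I handed the job in at about 22 s of the 51 s limit.

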